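# Fit the polishing drum and put the edge polisher in working gear

## Task

Get the glass edge polisher ready: lower the tall cork drum (the spool with two flanges, not the flat wheel) over the machine's upright spindle, hub up, until it sits fully down on the shoulder, without dropping it. Then move the shift lever out of its park position (near end of the right-hand slot), across the neutral slot to the left-hand slot and fully forward, away from you, to the end of that slot. Leave the parked lever alone until the drum is on, and leave the other things on the bench where they are.

Things in the scene. Friction and masses are not known exactly. Their poses are not given: they have to be found in the camera images.
- machine: Glass edge polisher, fixed: green base 260 x 360 x 60 mm high (x, y, z), origin at the centre of its underside; x points forward (away from the robot), y to its left, z up. Spindle on the left; sloping gearbox with H gate and lever on the right, a clear canopy above it. A low dark cover, 110 mm high, stands behind the spindle, from x = +47 mm.
- canopy_front (a point): Middle of the steel front rail of the clear splash canopy: 10 mm rail, 130 mm along y; the sheet runs 118 mm forward (+x) from it, level, to two posts at its far end. Axes as the machine's. It is above the lever's forward positions, so take the lever with the tool leaning back towards the robot, 30 to 45 degrees from vertical, fingers pointing forward and down.
- spindle_seat (a point): Centre of the steel shoulder (64 mm diameter, 70 mm above the bench) at the foot of the upright steel spindle. The spindle is 20 mm in diameter, tapered to 8 mm over its last 12 mm, and its tip is 80 mm above this point. Axes as the machine's.
- drum_mid (a point): Centre (half-way up, 60 mm above its underside) of the loose drum, a spool 120 mm tall, standing. From below: aluminium flange 80 mm diameter x 10 mm, cork core 62 x 60 mm, flange 80 x 10 mm, then a plain hub 40 mm diameter x 40 mm tall to hold it by (20 to 60 mm above this point). Through bore 24 mm. About 0.3 to 0.65 kg. z is its axis, hub up.
- flat_wheel: A bystander: flat cork wheel 110 mm diameter, 26 mm thick with a small low hub; not to be used. It and the drum stand one on each side of the machine, either way round. Origin at the centre of its underside.
- lever_pivot (a point): Fixed point about which the shift lever swings, inside the gearbox (50 mm above the bench). With both lever joints at 0 (neutral, mid) the knob centre is 170 mm from here, the lever leaning 0.61 rad back from vertical towards the machine's -x. The gate plate is square to that line, 85 mm from this point.
- lever_knob (a point): Centre of the lever's black ball knob, 36 mm diameter, on a 10 mm steel stem 170 mm from the pivot.
- lever_fore (a joint): Fore-and-aft swing of the lever, rad: 0 neutral, +0.26 fully forward (away from the robot), -0.26 fully back. In the machine's frame the lever (pivot to knob) points along (sin(fore-0.61)*cos(side), sin(side), cos(fore-0.61)*cos(side)). It stays where it is left; 2 to 3 N at the knob moves it. Starts between -0.26 and -0.15.
- lever_side (a joint): Sideways swing of the lever, rad: +0.2 is the left-hand slot, -0.2 the right-hand one (end stops). It crosses only in the neutral slot, with lever_fore within about 0.055 of 0; running along a slot needs lever_side within about 0.035 of +0.2 or -0.2. Starts in the right-hand slot.
- spray: Bystander: white bottle 66 mm diameter, 170 mm tall; origin at the centre of its underside.
- jar: Bystander: clear jar 72 mm diameter, 90 mm tall; origin at the centre of its underside.
- vase: Bystander: green glass cup 84 mm diameter, 110 mm tall; origin at the centre of its underside.
- mould: Bystander: dark wooden bowl 110 mm diameter, 60 mm tall; origin at the centre of its underside.
- spanner: Bystander: steel spanner 150 mm long lying on the bench along its x axis.
- bench_brush: Bystander: bench brush lying on the bench along its x axis.
- charred_block: Bystander: wooden block 70 x 100 x 40 mm; origin at the centre of its underside.
Things that resemble listed ones, but are neither listed nor needed, are in the scene too. What is shaped like the part that bears drum_mid but pink is not meant.

How it is judged:
By the outcome, as a careful person would: the job done as asked, in the order asked, and still so for the second after the job is handed in, with the robot touching nothing.
It also fails if it takes over 54 s, if anything falls off the work surface, if the arm or the gripper's body presses on something with over 40 N, if the wrist force passes 120 N, or if a joint passes its speed limit or range.

## Robot

A 6-joint arm with a two-finger parallel gripper is mounted at the origin on the work surface. World frame = base frame: x ahead of the robot, y to its left, z up, the work surface at z = 0. Lengths are in m, angles in rad, forces in N, time in s.
With the tool pointing down it reaches from about 0.3 to 0.875 m from the base axis. Payload 4.2 kg.
Tool frame: the origin (TCP) lies on the front face of the gripper's body, between the roots of the fingers; the fingertips stand 73 mm ahead of it and the grasp point (between the pads) lies 54 mm ahead of it (manip.tip_reach is the z of the fingertips in the tool frame, in m); z points along the fingers, x is the direction in which the jaws open and shut, and the axes are right-handed (so a half turn about z gives the same grasp; the last joint's range is limited). The gripper opens to 85 mm and grips with 20 to 120 N. Pads are 22 mm wide; open, the fingers measure 114 mm over their backs; the gripper's body (76 mm by 85 mm) begins 54 mm behind the grasp point. The pads swing forward as they close: fully open they stand 13 mm farther back than shut.
Start: joints at [1.249, 0.32, 1.565, -0, 1.257, -0.02], TCP at [0.171, 0.549, 0.304] pointing down, gripper open.
Joint ranges: [-3.11, 3.11], [-0.84, 2.01], [0.21, 2.61], [-1.34, 4.49], [0.05, 2.63], [-2.56, 2.56]. Speed limits (rad/s): [2.57, 2.57, 3.14, 3.14, 3.14, 3.14].

## Interface

Orientations are given as [roll, pitch, yaw] about the fixed x, y, z axes, in that order (R = Rz(yaw) Ry(pitch) Rx(roll)).
In Python, from rig import manip gives the robot as it stands. The module is installed in compiled form; this text tells all that it offers.
- The arm moves only by the tool arm_command, never from a script. Its argument "deltas" is a list of rows, each a list of 3 entries, a list of its own where there are three numbers: the gripper's target within -1 to 1 (shut at 1, half-way at 0, fully open at -1), then the shift along the world's x, y, z in mm, then the turn, a rotation vector about the world's x, y, z in rad. In form: [[jaw, [dx, dy, dz], [rx, ry, rz]], ...]. A call has 1 to 12 rows; each row shifts and turns the commanded pose from where the row before left it; what a row does not reach is not made up. A row lasts 1/12 s, in which the tool goes at most 41.7 mm and 7.16 degrees, less where a joint would pass 70% of its speed; a pose out of reach is approached as far as the arm can. A call with a gripper value outside its range is refused whole. The fingers move at their own pace and stop on an object; the grip force is fixed at half the most. Time passes only in rows, so rows that do not move let the fingers close. It gives the time, the measured TCP pose, the force and the opening at its end, in the units of the state.
- manip.state(): the state, without advancing time (a new reading comes with each control period).
- manip.camera(name): name is "scene" or "top"; returns a dict with "img" (400x640x3 uint8, red, green, blue), "z_map" (400x640 float32, m along the optical axis (not along the pixel's ray), 0 where there is no reading), "fovy" (degrees; the focal length in pixels is half the picture's height over the tangent of half this angle, whatever the lens; pixels are square), "cx", "cy" (the principal point, pixels), "k1" (the pictures are not rectified: a ray, as slopes to the right and down, at radius r is drawn at 1 + k1 r^2 times it, then the intrinsics apply), "world_from_camera" (4x4, takes a point from camera to world coordinates). Camera axes: x right, y up, looking along -z (the intrinsics and any distortion apply to the point x, -y, -z); pixel columns grow to the right and rows downward; lengths in m; the calibration is good to about 2 mm. A picture is of the moment at which its call begins.
- manip.job_done(): hands the job in, once; it reports no verdict.
Trained networks look in a picture, given as the dict that the camera call returned (one of the last four; its "shot" number tells which), for a name from the list of things; names that differ only in an ending like _2 or _b are one class to them, and where a whole thing is asked for, a point or a joint stands for the part that bears it (a point fixed in the world has none). Each returns a list of dicts, best first, with "conf" (0 to 1); they miss things now and then, are a little off and sometimes report something else, mostly with a low value. They report only what shows in the picture. A call takes as long as a camera call. They do not tell look-alikes from the thing itself.
- manip.find_in(target, picture): "centre" ([x, y, z] in m, in world coordinates, good to about 4 mm: the middle of the surface that is visible of it).
- manip.cut_out(target, picture): "region" (400x640 bool, what is visible of it).
- manip.mark_of(target, picture): "centre" ([x, y, z] in m, in world coordinates, good to about 4 mm: a listed point, or the origin of a listed thing).
The state is a dict: "t": time; "joint_pos": joint angles; "joint_velocities": joint speeds; "joint_efforts": joint torques, N m; "tool_pos": TCP position; "tcp_rot": TCP orientation; "force": force on the tool from outside, world axes, zero at the start; "wrist_torque": the same for the moment, N m; "gripper_width": finger opening in m.
Only numpy, scipy, OpenCV 4.12 (cv2) and the standard library are available. Lean on these libraries where they do the work, as an engineer would, in place of code of your own. Each camera call takes 0.05 s, during which the arm holds its last target.

## Working session

There is one attempt and no reset: what is moved stays moved. The work goes in short steps, Python scripts to look and compute and a tool call to move; the robot and the scene stay as the last step left them, time stands still between calls to the robot, and variables do not carry over. Pictures are saved under pics/ and viewed, and the job is handed in when it is done.

Besides the shell and the picture viewer there is one more tool, called after "Emit:" by a JSON object that holds its "api" and its "payload". arm_command: Moves the arm, as the interface text tells. Its arguments: {"type":"object","properties":{"deltas":{"type":"array"}},"required":["deltas"]}

```bash
mkdir -p pics; ls
cat > h.py <<'E'
import numpy as np, cv2
from rig import manip
def save(p,n):
    cv2.imwrite('pics/'+n+'.png', p['img'][:,:,::-1])
def pix2w(p,u,v,z=None):
    f=200/np.tan(np.radians(p['fovy'])/2)
    a=np.array([(u-p['cx'])/f,(v-p['cy'])/f]); s=a.copy()
    for _ in range(20): s=a/(1+p['k1']*(s@s))
    d=p['z_map'][int(round(v)),int(round(u))] if z is None else 1
    T=np.array(p['world_from_camera'])
    c=np.array([s[0]*d,-s[1]*d,-d,1])
    w=(T@c)[:3]
    if z is not None:
        o=T[:3,3]; r=w-o; w=o+r*(z-o[2])/r[2]
    return w
def cloud(p):
    f=200/np.tan(np.radians(p['fovy'])/2)
    v,u=np.mgrid[0:400,0:640]
    a=np.stack([(u-p['cx'])/f,(v-p['cy'])/f],-1); s=a.copy()
    for _ in range(20): s=a/(1+p['k1']*(s**2).sum(-1,keepdims=True))
    d=p['z_map']; T=np.array(p['world_from_camera'])
    c=np.stack([s[...,0]*d,-s[...,1]*d,-d],-1)
    w=c@T[:3,:3].T+T[:3,3]; w[d<=0]=np.nan
    return w
E
python3 - <<'E'
from h import *
for n in ['scene','top']:
    p=manip.camera(n); save(p,n+'0')
    print(n,p['fovy'],p['cx'],p['cy'],p['k1'],np.round(p['world_from_camera'],3).tolist())
    for t in ['machine','canopy_front','spindle_seat','drum_mid','flat_wheel','lever_pivot','lever_knob']:
        print(t,[(round(r['conf'],2),np.round(r['centre'],3).tolist()) for r in manip.mark_of(t,p)][:3])
print(manip.state())
E
```

```text
pics
scene 45.10210940923604 326.83183649186316 193.38606938546081 -0.15114646549919356 [[0.721, -0.455, 0.523, 1.162], [0.693, 0.471, -0.545, -0.662], [0.001, 0.755, 0.655, 1.01], [0.0, 0.0, 0.0, 1.0]]
machine [(0.67, [0.641, -0.008, -0.0])]
canopy_front [(0.93, [0.66, -0.092, 0.306])]
spindle_seat [(0.93, [0.605, 0.101, 0.073])]
drum_mid [(0.74, [0.442, 0.446, 0.056]), (0.71, [0.293, 0.312, 0.057]), (0.6, [0.435, 0.317, 0.064])]
flat_wheel [(0.77, [0.455, -0.306, 0.0])]
lever_pivot []
lever_knob [(0.69, [0.602, 0.401, 0.001]), (0.62, [0.592, -0.135, 0.158]), (0.47, [0.605, 0.103, 0.075])]
top 50.902210889183294 323.8941444541125 203.69390549392725 -0.08057977339595784 [[-0.011, 0.981, -0.193, 0.283], [-1.0, -0.01, 0.007, 0.026], [0.005, 0.194, 0.981, 1.281], [0.0, 0.0, 0.0, 1.0]]
machine [(0.79, [0.642, -0.008, 0.005])]
canopy_front [(0.93, [0.66, -0.087, 0.308]), (0.47, [0.639, -0.008, 0.002])]
spindle_seat [(0.9, [0.601, 0.1, 0.071]), (0.68, [0.733, -0.372, 0.0]), (0.48, [0.366, -0.002, 0.001])]
drum_mid [(0.93, [0.438, 0.446, 0.059]), (0.92, [0.44, 0.32, 0.061]), (0.79, [0.297, 0.316, 0.062])]
flat_wheel [(0.73, [0.456, -0.308, -0.001])]
lever_pivot []
lever_knob [(0.64, [0.59, -0.13, 0.163])]
{'t': 0.8, 'joint_pos': array([ 1.24900550e+00,  3.19583211e-01,  1.56452569e+00, -1.21233799e-05,
        1.25740753e+00, -1.99829768e-02]), 'joint_velocities': array([ 0.00060247,  0.00072816,  0.0002728 , -0.00043027,  0.00114897,
       -0.00053183]), 'joint_efforts': array([ 9.22072104e-04, -4.15344250e+01, -2.34417325e+01,  1.92120792e-04,
        2.81620163e-05,  1.03283065e-05]), 'tool_pos': array([0.17090722, 0.54900568, 0.3039376 ]), 'tcp_rot': array([ 3.14157960e+00, -7.59745768e-05,  1.26899221e+00]), 'force': array([ 0.44531611,  0.15997751, -0.4096446 ]), 'wrist_torque': array([-0.01257059,  0.02701023,  0.01537291]), 'gripper_width': 0.08565527321390246}
```

View pics/scene0.png

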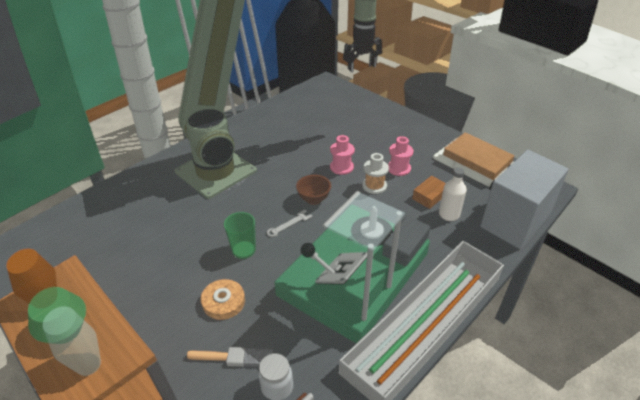

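View pics/top0.png

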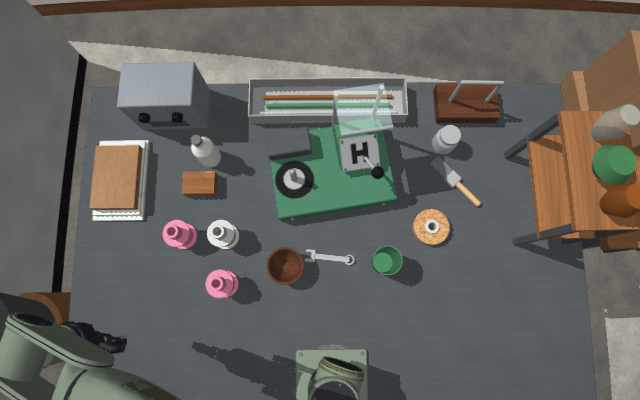

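The drum meant is the white/cork one at top-view pixel (222,234), near (0.44,0.32). The pink look-alikes are at (180,235) and (222,284). The lever knob is at (377,172) and the spindle at (293,178). Next I'll refine these positions.

Run:
```python
from h import *
P={n:manip.camera(n) for n in ['top','scene']}
W={n:cloud(P[n]) for n in P}
from scipy.optimize import least_squares
def circ(q,r):
    s=least_squares(lambda c:np.hypot(q[:,0]-c[0],q[:,1]-c[1])-r,q[:,:2].mean(0),loss='soft_l1',f_scale=.001)
    return np.round(s.x,4),len(q),round(float(np.sqrt((s.fun**2).mean())),4)
for n in W:
    w=W[n].reshape(-1,3); w=w[~np.isnan(w).any(1)]
    def near(x,y,r,z0,z1): 
        return w[(np.hypot(w[:,0]-x,w[:,1]-y)<r)&(w[:,2]>z0)&(w[:,2]<z1)]
    print(n)
    for (x,y,r,z0,z1,rad) in [(.44,.319,.035,.088,.112,.02),(.44,.319,.05,.02,.078,.031)]:
        q=near(x,y,r,z0,z1)
        if len(q)>5: print('drum hub',circ(q,rad))
    q=near(.44,.319,.03,.112,.13); print('hub top',len(q),q.mean(0))
    q=near(.44,.319,.045,.076,.084); print('flange top',len(q),q.mean(0), q[:,2].mean())
    q=near(.603,.1,.025,.085,.13); print('spindle',len(q), circ(q,.01) if len(q)>3 else 0)
    q=near(.603,.1,.02,.13,.17); print('spindle tip',len(q),q.mean(0), q.max(0))
    q=near(.603,.1,.045,.064,.078); print('shoulder',len(q),q.mean(0), q.min(0),q.max(0))
    q=near(.591,-.132,.035,.14,.20); 
    s=least_squares(lambda c:np.linalg.norm(q-c,axis=1)-.018,q.mean(0)-[0,0,.01],loss='soft_l1',f_scale=.001); print('knob',s.x,len(q))
    # machine top plane z~.06
    q=w[(abs(w[:,2]-.06)<.004)&(w[:,0]>.48)&(w[:,0]<.82)&(abs(w[:,1])<.26)]
    rect=cv2.minAreaRect((q[:,:2]*1000).astype(np.float32)); print('rect',rect,len(q))
    for t in ['drum_mid']:
        print([(round(r['conf'],2),np.round(r['centre'],3).tolist()) for r in manip.mark_of(t,P[n])])
    for t in ['spray','jar','vase','mould','charred_block','spanner']:
        print(t,[(round(r['conf'],2),np.round(r['centre'],3).tolist()) for r in manip.mark_of(t,P[n])][:2])
    q=w[(w[:,2]>.295)&(w[:,2]<.32)&(abs(w[:,0]-.7)<.12)&(abs(w[:,1]+.09)<.12)]; 
    if len(q): print('canopy',len(q),q.min(0),q.max(0), cv2.minAreaRect((q[:,:2]*1000).astype(np.float32)))
cv2.imwrite('pics/crop.png',cv2.resize(P['scene']['img'][100:340,230:490,::-1],None,fx=2.4,fy=2.4,interpolation=cv2.INTER_CUBIC))
cv2.imwrite('pics/crop2.png',cv2.resize(P['top']['img'][70:250,190:450,::-1],None,fx=3,fy=3,interpolation=cv2.INTER_CUBIC))
```

```text
top
drum hub (array([0.4373, 0.3157]), 54, 0.0044)
drum hub (array([0.4348, 0.3126]), 99, 0.0091)
hub top 116 [0.43729068 0.31643187 0.1193673 ]
flange top 372 [0.43526149 0.31334485 0.08035807] 0.08035806895116547
spindle 26 (array([0.6009, 0.1063]), 26, 0.0005)
spindle tip 44 [0.59812908 0.10575855 0.14269026] [0.6087943  0.11447174 0.15560423]
shoulder 373 [0.59907365 0.10273691 0.06914715] [0.56171796 0.05728032 0.06401811] [0.64581609 0.14388436 0.07771224]
knob [ 0.59280912 -0.12973993  0.16114348] 147
rect ((650.7803955078125, 0.931488037109375), (498.7663269042969, 332.71038818359375), 89.81346130371094) 5560
[(0.81, [0.44, 0.316, 0.058]), (0.74, [0.439, 0.442, 0.061]), (0.68, [0.296, 0.315, 0.058]), (0.62, [0.602, 0.099, 0.071]), (0.55, [0.597, 0.4, -0.006])]
spray [(0.55, [0.694, 0.373, -0.002])]
jar [(0.7, [0.73, -0.37, -0.0])]
vase [(0.65, [0.357, -0.156, 0.0])]
mould [(0.58, [0.345, 0.13, 0.0])]
charred_block [(0.78, [0.596, 0.4, -0.001])]
spanner [(0.57, [0.368, 0.003, 0.002])]
canopy 2454 [ 0.64349678 -0.15107541  0.30384148] [ 0.78370735 -0.0051837   0.31761693] ((713.401611328125, -78.88789367675781), (126.50399780273438, 132.11216735839844), 8.090373992919922)
scene
drum hub (array([0.4394, 0.3127]), 96, 0.0036)
drum hub (array([0.4391, 0.3126]), 325, 0.0051)
hub top 79 [0.44059269 0.31089243 0.11697357]
flange top 166 [0.44529105 0.30404831 0.07890932] 0.07890931673273943
spindle 0 0<stdin>:19: RuntimeWarning: Mean of empty slice.
  ret = um.true_divide(
Traceback (most recent call last):
ValueError: zero-size array to reduction operation maximum which has no identity
```

```bash
sleep 1; ls pics
```

```text
scene0.png
top0.png
```

Run:
```python
from h import *
P={n:manip.camera(n) for n in ['top','scene']}
A=cv2.resize(P['top']['img'][200:265,190:255,::-1],None,fx=6,fy=6,interpolation=cv2.INTER_NEAREST)
B=cv2.resize(P['top']['img'][145:210,260:325,::-1],None,fx=6,fy=6,interpolation=cv2.INTER_NEAREST)
cv2.imwrite('pics/z1.png',np.hstack([A,B]))
A=cv2.resize(P['scene']['img'][140:205,340:405,::-1],None,fx=6,fy=6,interpolation=cv2.INTER_NEAREST)
B=cv2.resize(P['scene']['img'][195:260,340:405,::-1],None,fx=6,fy=6,interpolation=cv2.INTER_NEAREST)
cv2.imwrite('pics/z2.png',np.hstack([A,B]))
A=cv2.resize(P['top']['img'][70:225,260:415,::-1],None,fx=3.6,fy=3.6,interpolation=cv2.INTER_CUBIC)
cv2.imwrite('pics/z3.png',A)
```

```text
(no output)
```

View pics/z1.png

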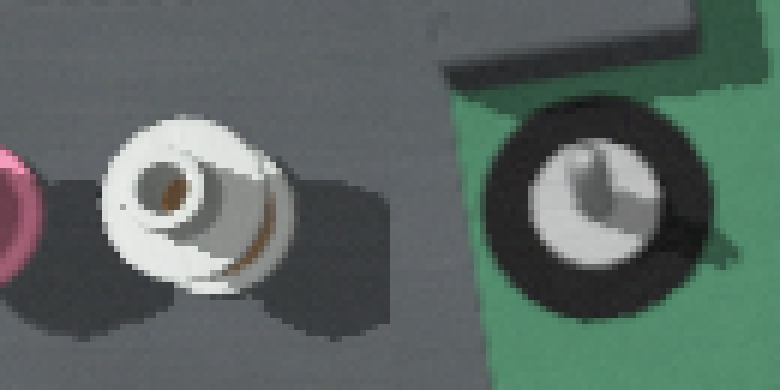

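View pics/z2.png

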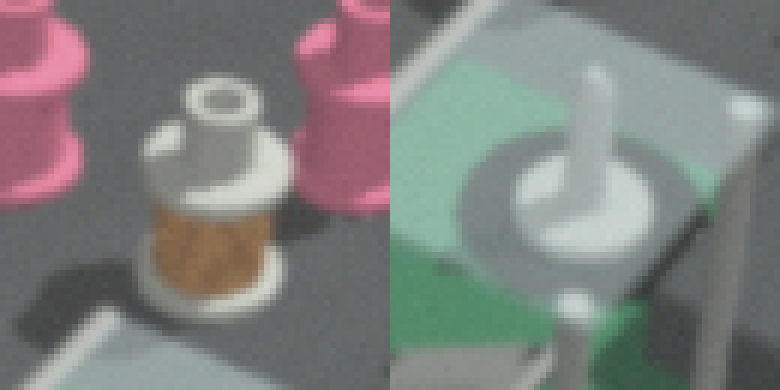

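View pics/z3.png

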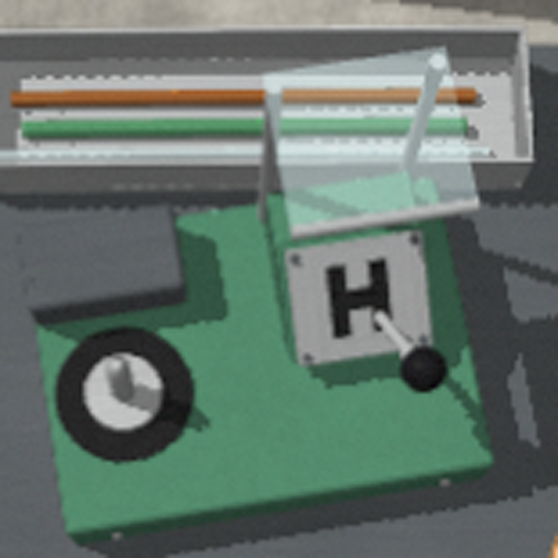

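Run:
```python
from h import *
T=manip.camera('top');S=manip.camera('scene')
for n,p,u,v,z in [('hubtop',T,218.3,231.3,.12),('hubtop',S,377.2,157,.12),('flange',T,221.3,232,.08),('shoulder',T,294.2,178.8,.07),('ring',T,294.7,179.5,.062),('tip',T,292.1,170.8,.149),('tip',S,374.7,206.3,.15),('shoulder',S,372.2,229.2,.07),
 ('mc fl',T,260+70/3.6,70+528/3.6,.06),('mc fr',T,260+490/3.6,70+465/3.6,.06),
 ('can L',T,260+290/3.6,70+232/3.6,.307),('can R',T,260+478/3.6,70+205/3.6,.307),
 ('plate',T,260+293/3.6,70+252/3.6,.14),('plate',T,260+420/3.6,70+233/3.6,.14),('knob',T,260+423/3.6,70+367/3.6,.161)]:
    print(n,np.round(pix2w(p,u,v,z),4))
w=cloud(S).reshape(-1,3);w=w[~np.isnan(w).any(1)]
q=w[(np.linalg.norm(w-[.592,-.13,.161],axis=1)<.032)&(w[:,2]>.15)];print(len(q),q.mean(0) if len(q) else 0)
for n,p in (('top',T),('scene',S)):
  for t in ['spindle_seat','drum_mid','lever_knob','machine','canopy_front']:
    print(n,t,[(round(r['conf'],2),np.round(r['centre'],4).tolist()) for r in manip.mark_of(t,p)])
```

```text
hubtop [0.4367 0.3127 0.12  ]
hubtop [0.4449 0.31   0.12  ]
flange [0.4399 0.3138 0.08  ]
shoulder [0.5984 0.1041 0.07  ]
ring [0.5983 0.1031 0.062 ]
tip [0.6009 0.1049 0.149 ]
tip [0.6031 0.1033 0.15  ]
shoulder [0.6057 0.0978 0.07  ]
mc fl [0.4864 0.1479 0.06  ]
mc fr [ 0.5355 -0.1986  0.06  ]
can L [ 0.6477 -0.0243  0.307 ]
can R [ 0.6664 -0.1535  0.307 ]
plate [ 0.6933 -0.0349  0.14  ]
plate [ 0.7086 -0.1367  0.14  ]
knob [ 0.592  -0.1318  0.161 ]
198 [ 0.59931747 -0.14021462  0.16737212]
top spindle_seat [(0.65, [0.6002, 0.1001, 0.0716])]
top drum_mid [(0.95, [0.4385, 0.4461, 0.0567]), (0.93, [0.2961, 0.3146, 0.0619]), (0.64, [0.4387, 0.3184, 0.0604])]
top lever_knob [(0.58, [0.5899, -0.1307, 0.1607])]
top machine [(0.98, [0.6408, -0.0075, 0.0016])]
top canopy_front [(0.77, [0.6565, -0.0861, 0.3102])]
scene spindle_seat [(0.68, [0.6046, 0.1037, 0.0751])]
scene drum_mid [(0.88, [0.4423, 0.445, 0.0599]), (0.77, [0.4364, 0.3146, 0.0599]), (0.57, [0.2958, 0.3094, 0.0571]), (0.34, [0.4595, -0.3057, 0.0003])]
scene lever_knob [(0.79, [0.5928, -0.1301, 0.1592])]
scene machine [(0.55, [0.6395, -0.0081, -0.0002])]
scene canopy_front [(0.81, [0.6594, -0.0919, 0.3085])]
```

Emit:
{"api": "arm_command", "payload": {"deltas": [[-1,[26.8,-23.5,0],[0,0,-0.05]],[-1,[26.8,-23.5,0],[0,0,-0.05]],[-1,[26.8,-23.5,0],[0,0,-0.05]],[-1,[26.8,-23.5,0],[0,0,-0.05]],[-1,[26.8,-23.5,0],[0,0,-0.05]],[-1,[26.8,-23.5,0],[0,0,-0.05]],[-1,[26.8,-23.5,0],[0,0,-0.05]],[-1,[26.8,-23.5,0],[0,0,-0.05]],[-1,[26.8,-23.5,0],[0,0,-0.05]],[-1,[26.8,-23.5,0],[0,0,-0.05]],[-1,[0,0,0],[0,0,0]]]}}

```text
t: 2.87
tool_pos: [0.4429, 0.3104, 0.304]
tcp_rot: [3.138, -0.001, 0.762]
force: [-0.5, 0.1, -0.9]
gripper_width: 0.0854
```

Emit:
{"api": "arm_command", "payload": {"deltas": [[-1,[0,0,-24],[0,0,0]],[-1,[0,0,-24],[0,0,0]],[-1,[0,0,-24],[0,0,0]],[-1,[0,0,-24],[0,0,0]],[-1,[0,0,0],[0,0,0]],[-1,[0,0,0],[0,0,0]]]}}

```text
t: 3.37
tool_pos: [0.4384, 0.314, 0.2073]
tcp_rot: [-3.141, 0.002, 0.769]
force: [-0.6, 0.2, 0.3]
gripper_width: 0.0852
```

Run:
```python
from h import *
T=manip.camera('top');S=manip.camera('scene')
A=cv2.resize(T['img'][190:270,180:260,::-1],None,fx=5,fy=5,interpolation=cv2.INTER_NEAREST)
B=cv2.resize(S['img'][125:205,330:410,::-1],None,fx=5,fy=5,interpolation=cv2.INTER_NEAREST)
cv2.imwrite('pics/a1.png',np.hstack([A,B]))
s=manip.state();print(s['t'],s['tool_pos'],s['tcp_rot'])
```

```text
3.4667 [0.43953858 0.31472023 0.20943788] [ 3.14119019e+00 -2.78549824e-03  7.69291743e-01]
```

View pics/a1.png

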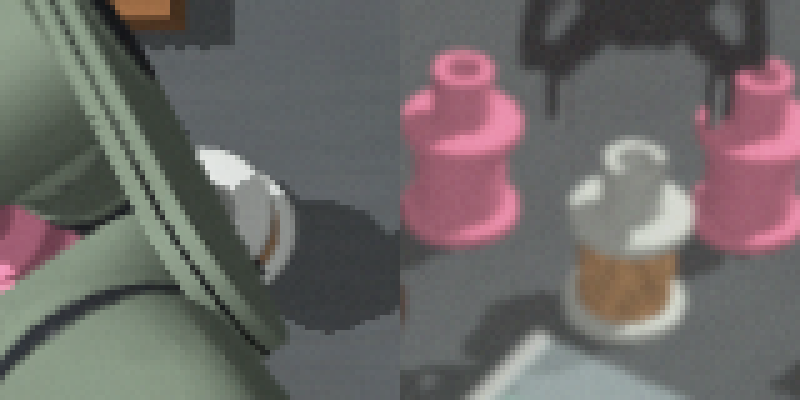

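The drum hub (634,160 in the right half) sits midway between the finger tips (553 and 715), so I'll descend and grip.

Emit:
{"api": "arm_command", "payload": {"deltas": [[-1,[0,0,-17],[0,0,0]],[-1,[0,0,-17],[0,0,0]],[-1,[0,0,-17],[0,0,0]],[-1,[0,0,0],[0,0,0]],[1,[0,0,0],[0,0,0]],[1,[0,0,0],[0,0,0]],[1,[0,0,0],[0,0,0]],[1,[0,0,0],[0,0,0]],[1,[0,0,0],[0,0,0]],[1,[0,0,0],[0,0,0]]]}}

```text
t: 4.3
tool_pos: [0.4397, 0.3146, 0.1586]
tcp_rot: [3.141, -0.003, 0.769]
force: [-1.0, 0.7, 6.0]
gripper_width: 0.0391
```

Emit:
{"api": "arm_command", "payload": {"deltas": [[1,[0,0,0],[0,0,0]],[1,[0,0,0],[0,0,0]],[1,[0,0,3],[0,0,0]],[1,[0,0,5],[0,0,0]],[1,[0,0,10],[0,0,0]],[1,[0,0,0],[0,0,0]]]}}

```text
t: 4.8
tool_pos: [0.4394, 0.3144, 0.1764]
tcp_rot: [3.141, -0.002, 0.769]
force: [0.5, 0.4, -4.8]
gripper_width: 0.0388
```

Emit:
{"api": "arm_command", "payload": {"deltas": [[1,[0,0,15],[0,0,0]],[1,[0,0,25],[0,0,0]],[1,[0,0,30],[0,0,0]],[1,[0,0,30],[0,0,0]],[1,[0,0,30],[0,0,0]],[1,[0,0,20],[0,0,0]],[1,[0,0,10],[0,0,0]],[1,[0,0,0],[0,0,0]]]}}

```text
t: 5.47
tool_pos: [0.4394, 0.3143, 0.3372]
tcp_rot: [3.141, -0.005, 0.769]
force: [-0.7, 0.7, -5.7]
gripper_width: 0.0389
```

Emit:
{"api": "arm_command", "payload": {"deltas": [[1,[6,-8,0],[0,0,0]],[1,[12,-16,0],[0,0,0]],[1,[18,-23,0],[0,0,0]],[1,[18,-23,0],[0,0,0]],[1,[18,-23,0],[0,0,0]],[1,[18,-23,0],[0,0,0]],[1,[18,-23,0],[0,0,0]],[1,[18,-23,0],[0,0,0]],[1,[18,-23,0],[0,0,0]],[1,[12,-16,0],[0,0,0]],[1,[6,-10,0],[0,0,0]],[1,[0,0,0],[0,0,0]]]}}

```text
t: 6.47
tool_pos: [0.6016, 0.1003, 0.3322]
tcp_rot: [-3.14, 0.004, 0.766]
force: [0.8, 0.5, -5.4]
gripper_width: 0.039
```

Emit:
{"api": "arm_command", "payload": {"deltas": [[1,[0,0,0],[0,0,0]],[1,[0,0,0],[0,0,0]]]}}

```text
t: 6.63
tool_pos: [0.6001, 0.1036, 0.3339]
tcp_rot: [-3.139, 0.001, 0.77]
force: [-0.4, 0.7, -5.2]
gripper_width: 0.0387
```

Run:
```python
from h import *
T=manip.camera('top');S=manip.camera('scene')
A=cv2.resize(T['img'][120:220,240:340,::-1],None,fx=4,fy=4,interpolation=cv2.INTER_CUBIC)
B=cv2.resize(S['img'][140:240,320:420,::-1],None,fx=4,fy=4,interpolation=cv2.INTER_CUBIC)
cv2.imwrite('pics/a2.png',np.hstack([A,B]))
s=manip.state();print(s['t'],s['tool_pos'],s['tcp_rot'],s['force'],s['gripper_width'])
for n,p in (('top',T),('scene',S)):
  for t in ['drum_mid','spindle_seat']:
    print(n,t,[(round(r['conf'],2),np.round(r['centre'],4).tolist()) for r in manip.mark_of(t,p)])
```

```text
6.7333 [0.60016177 0.10397462 0.33466202] [-3.14068592e+00  4.23699851e-04  7.70398774e-01] [-0.45916776 -0.09799195 -4.47718808] 0.03924761530674865
top drum_mid [(0.71, [0.4369, 0.4493, 0.0566]), (0.51, [0.5972, 0.109, 0.2335])]
top spindle_seat []
scene drum_mid [(0.77, [0.5928, 0.1076, 0.2363]), (0.67, [0.2942, 0.3135, 0.0552]), (0.65, [0.4406, 0.4455, 0.0568])]
scene spindle_seat [(0.89, [0.6033, 0.1011, 0.0774]), (0.35, [0.6048, 0.4002, 0.006])]
```

View pics/a2.png

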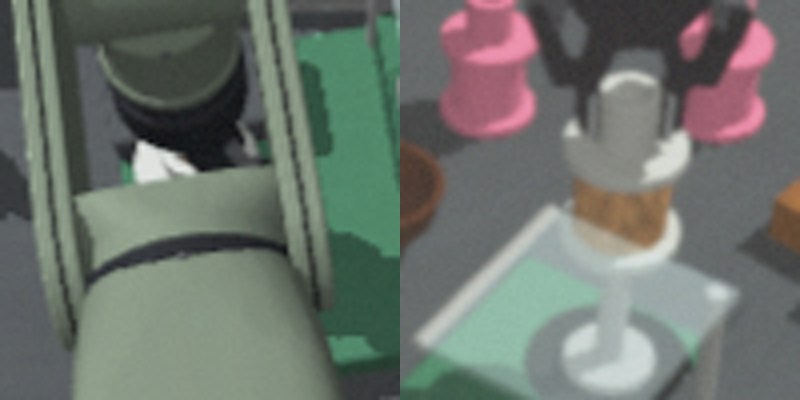

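```bash
cat >> h.py <<'E'
def proj(p,X):
    f=200/np.tan(np.radians(p['fovy'])/2)
    T=np.array(p['world_from_camera']); c=np.linalg.inv(T)@np.r_[X,1]
    s=np.array([c[0],-c[1]])/-c[2]; s=s*(1+p['k1']*(s@s))
    return np.array([p['cx'],p['cy']])+f*s
E
python3 - <<'E'
from h import *
S=manip.camera('scene')
img=S['img'][150:250,345:410,::-1]
A=cv2.resize(img,None,fx=6,fy=6,interpolation=cv2.INTER_CUBIC)
# overlay hypotheses: drum at (.6005,.104) bottom z=.176
def circ(cx,cy,z,r,col):
    pts=np.array([(proj(S,[cx+r*np.cos(a),cy+r*np.sin(a),z])-[345,150]+.5)*6-.5 for a in np.linspace(0,6.283,60)]).astype(np.int32)
    cv2.polylines(A,[pts],True,col,1)
B=A.copy()
d=(.6005,.104); b=.3347-.1586
circ(*d,b,.04,(0,0,255)); circ(*d,b+.08,.04,(0,0,255)); circ(*d,b+.12,.02,(0,0,255))
s=(.6015,.1025)
circ(*s,.07,.032,(255,0,0)); circ(*s,.1,.01,(255,0,0)); circ(*s,.13,.01,(255,0,0))
cv2.imwrite('pics/a3.png',np.hstack([B,A]))
E
```

```text
(no output)
```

View pics/a3.png

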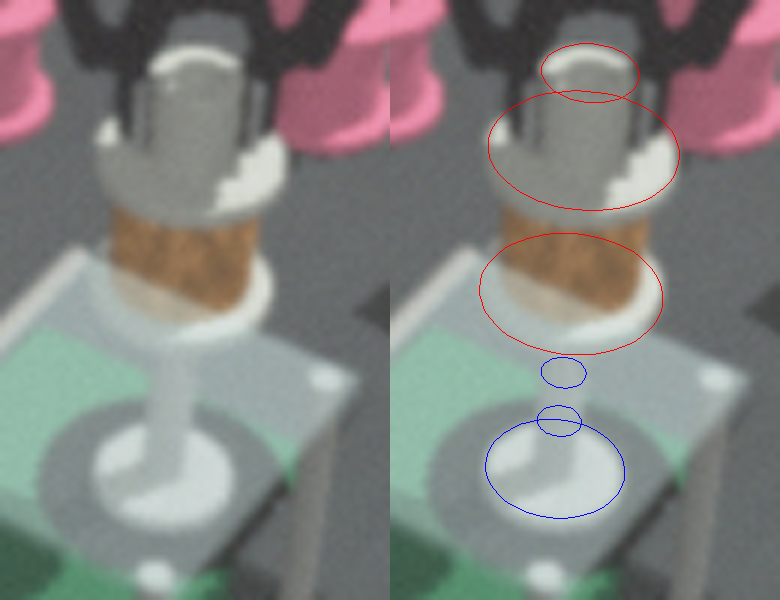

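Run:
```python
from h import *
T=manip.camera('top'); im=cv2.imread('pics/top0.png')
S=manip.camera('scene'); im2=cv2.imread('pics/scene0.png')
def view(p,im,u0,v0,n,circs,k=6):
    A=cv2.resize(im[v0:v0+n,u0:u0+n],None,fx=k,fy=k,interpolation=cv2.INTER_CUBIC)
    for (cx,cy,z,r,col) in circs:
        pts=np.array([(proj(p,[cx+r*np.cos(a),cy+r*np.sin(a),z])-[u0,v0]+.5)*k-.5 for a in np.linspace(0,6.283,60)]).astype(np.int32)
        cv2.polylines(A,[pts],True,col,1)
    return A
d=(.4395,.3146); s=(.6015,.1025); R=(0,0,255);Bl=(255,0,0)
dc=[(*d,0,.04,R),(*d,.08,.04,R),(*d,.12,.02,R),(*d,.12,.012,R)]
sc=[(*s,.07,.032,Bl),(*s,.138,.01,Bl),(*s,.15,.004,Bl)]
cv2.imwrite('pics/b1.png',np.hstack([view(T,im,190,200,60,dc),view(T,im,262,148,60,sc)]))
cv2.imwrite('pics/b2.png',np.hstack([view(S,im2,345,145,60,dc),view(S,im2,342,195,60,sc)]))
```

```text
(no output)
```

View pics/b1.png

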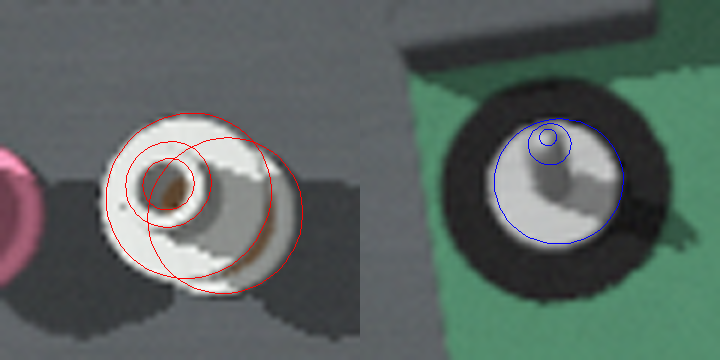

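View pics/b2.png

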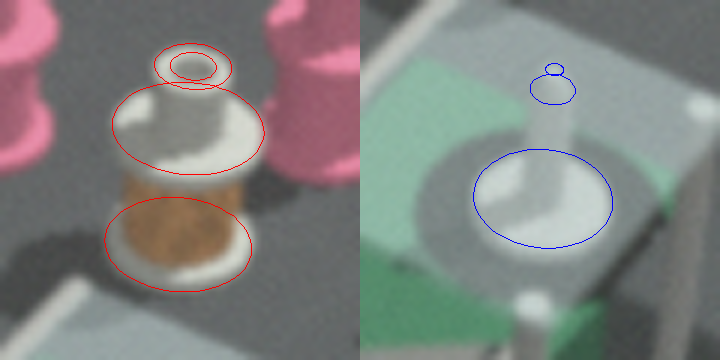

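Emit:
{"api": "arm_command", "payload": {"deltas": [[1,[1,-2.5,-5],[0,0,0]],[1,[0,0,-5],[0,0,0]],[1,[0,0,0],[0,0,0]],[1,[0,0,0],[0,0,0]]]}}

```text
t: 7.42
tool_pos: [0.6017, 0.1004, 0.3241]
tcp_rot: [-3.141, 0.001, 0.769]
force: [1.0, 0.6, -4.7]
gripper_width: 0.0387
```

Emit:
{"api": "arm_command", "payload": {"deltas": [[1,[0,0,-5],[0,0,0]],[1,[0,0,-5],[0,0,0]],[1,[0,0,-4],[0,0,0]],[1,[0,0,-4],[0,0,0]],[1,[0,0,0],[0,0,0]]]}}

```text
t: 7.83
tool_pos: [0.6015, 0.1005, 0.3056]
tcp_rot: [-3.14, 0.002, 0.769]
force: [-0.5, -0.3, -5.1]
gripper_width: 0.0386
```

Emit:
{"api": "arm_command", "payload": {"deltas": [[1,[0,0,-3],[0,0,0]],[1,[0,0,-3],[0,0,0]],[1,[0,0,0],[0,0,0]]]}}

```text
t: 8.08
tool_pos: [0.6017, 0.1005, 0.3003]
tcp_rot: [-3.141, 0.001, 0.769]
force: [-0.6, -0.2, -4.7]
gripper_width: 0.0386
```

Emit:
{"api": "arm_command", "payload": {"deltas": [[1,[0,0,-3],[0,0,0]],[1,[0,0,-3],[0,0,0]],[1,[0,0,0],[0,0,0]]]}}

```text
t: 8.33
tool_pos: [0.6017, 0.1005, 0.2942]
tcp_rot: [-3.141, 0.001, 0.769]
force: [0.3, 0.0, -6.2]
gripper_width: 0.0388
```

Emit:
{"api": "arm_command", "payload": {"deltas": [[1,[0,0,-3],[0,0,0]],[1,[0,0,-3],[0,0,0]],[1,[0,0,0],[0,0,0]]]}}

```text
t: 8.58
tool_pos: [0.6017, 0.1006, 0.2882]
tcp_rot: [-3.141, 0.001, 0.769]
force: [-0.0, 0.3, -4.9]
gripper_width: 0.0384
```

Emit:
{"api": "arm_command", "payload": {"deltas": [[1,[0,0,-5],[0,0,0]],[1,[0,0,-5],[0,0,0]],[1,[0,0,-5],[0,0,0]],[1,[0,0,-5],[0,0,0]],[1,[0,0,0],[0,0,0]]]}}

```text
t: 9.0
tool_pos: [0.6015, 0.1006, 0.2674]
tcp_rot: [-3.14, 0.001, 0.769]
force: [-0.4, -0.0, -5.2]
gripper_width: 0.0386
```

Emit:
{"api": "arm_command", "payload": {"deltas": [[1,[0,0,-5],[0,0,0]],[1,[0,0,-5],[0,0,0]],[1,[0,0,-5],[0,0,0]],[1,[0,0,-5],[0,0,0]],[1,[0,0,0],[0,0,0]]]}}

```text
t: 9.42
tool_pos: [0.6016, 0.1006, 0.2475]
tcp_rot: [-3.14, 0.001, 0.769]
force: [-0.4, 0.7, -5.9]
gripper_width: 0.039
```

Emit:
{"api": "arm_command", "payload": {"deltas": [[1,[0,0,-5],[0,0,0]],[1,[0,0,-4],[0,0,0]],[1,[0,0,-3],[0,0,0]],[1,[0,0,-3],[0,0,0]],[1,[0,0,0],[0,0,0]]]}}

```text
t: 9.83
tool_pos: [0.6018, 0.1006, 0.2332]
tcp_rot: [-3.141, 0.001, 0.769]
force: [0.4, 0.8, -5.1]
gripper_width: 0.0389
```

Emit:
{"api": "arm_command", "payload": {"deltas": [[1,[0,0,-2],[0,0,0]],[1,[0,0,-1],[0,0,0]],[1,[0,0,0],[0,0,0]]]}}

```text
t: 10.08
tool_pos: [0.6019, 0.1005, 0.2308]
tcp_rot: [-3.142, -0.0, 0.769]
force: [-0.3, -0.7, -5.7]
gripper_width: 0.0385
```

Emit:
{"api": "arm_command", "payload": {"deltas": [[1,[0,0,-1],[0,0,0]],[1,[0,0,-1],[0,0,0]],[1,[0,0,0],[0,0,0]]]}}

```text
t: 10.33
tool_pos: [0.6019, 0.1005, 0.2288]
tcp_rot: [-3.142, -0.0, 0.769]
force: [0.8, 1.1, -5.4]
gripper_width: 0.0391
```

Emit:
{"api": "arm_command", "payload": {"deltas": [[1,[0,0,-1],[0,0,0]],[1,[0,0,0],[0,0,0]]]}}

```text
t: 10.5
tool_pos: [0.602, 0.1005, 0.2287]
tcp_rot: [3.141, -0.001, 0.769]
force: [-0.2, 0.7, -0.6]
gripper_width: 0.0387
```

Emit:
{"api": "arm_command", "payload": {"deltas": [[1,[0,0,-1],[0,0,0]],[1,[0,0,0],[0,0,0]]]}}

```text
t: 10.67
tool_pos: [0.6019, 0.1006, 0.2287]
tcp_rot: [3.141, -0.001, 0.769]
force: [-2.1, -0.7, 4.6]
gripper_width: 0.0388
```

The drum touches the shoulder at the expected height (TCP 0.2287, expected 0.2286). I'll open the jaws and rise.

Emit:
{"api": "arm_command", "payload": {"deltas": [[-1,[0,0,0],[0,0,0]],[-1,[0,0,0],[0,0,0]],[-1,[0,0,0],[0,0,0]],[-1,[0,0,0],[0,0,0]],[-1,[0,0,0],[0,0,0]],[-1,[0,0,10],[0,0,0]],[-1,[0,0,20],[0,0,0]],[-1,[0,0,30],[0,0,0]],[-1,[0,0,30],[0,0,0]],[-1,[0,0,20],[0,0,0]]]}}

```text
t: 11.5
tool_pos: [0.6025, 0.1006, 0.3408]
tcp_rot: [3.139, -0.004, 0.769]
force: [0.3, 0.1, 1.4]
gripper_width: 0.0856
```

Run:
```python
from h import *
S=manip.camera('scene')
cv2.imwrite('pics/c1.png',cv2.resize(S['img'][130:330,250:450,::-1],None,fx=3,fy=3,interpolation=cv2.INTER_CUBIC))
s=manip.state();print(s['t'],s['tool_pos'],s['tcp_rot'],s['force'],s['gripper_width'],s['joint_pos'])
print([(round(r['conf'],2),np.round(r['centre'],4).tolist()) for r in manip.mark_of('drum_mid',S)])
print([(round(r['conf'],2),np.round(r['centre'],4).tolist()) for r in manip.mark_of('lever_knob',S)])
```

```text
11.55 [0.60360714 0.10076941 0.34467602] [ 3.13471826 -0.00964085  0.76903771] [ 1.44855251 -0.39710054  3.33323353] 0.08546501882143626 [ 1.46612495e-01  3.53106311e-01  1.41196250e+00  3.60529219e-05
  1.36468321e+00 -6.22399244e-01]
[(0.66, [0.4406, 0.4443, 0.0603]), (0.6, [0.2938, 0.3104, 0.0573]), (0.53, [0.5969, 0.1039, 0.1299])]
[(0.59, [0.5905, -0.1319, 0.1624])]
```

View pics/c1.png

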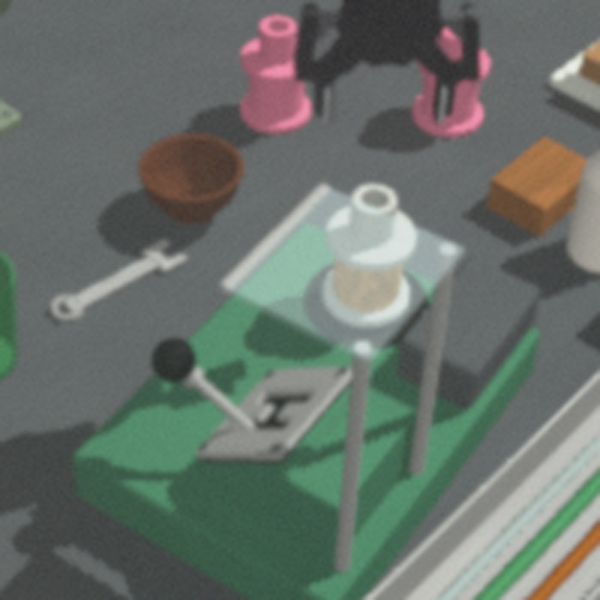

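Emit:
{"api": "arm_command", "payload": {"deltas": [[-1,[-20,0,0],[0,0,0.118]],[-1,[-20,-10,0],[0,0,0.118]],[-1,[-15,-20,0],[0,0,0.118]],[-1,[-15,-20,0],[0,0,0.118]],[-1,[-15,-20,0],[0,0,0.118]],[-1,[-14,-20,0],[0,0,0.118]],[-1,[0,-20,0],[0,0,0.118]],[-1,[0,-15,0],[0,0,0.118]],[-1,[0,0,0],[0,0,0]],[-1,[0,0,0],[0,0,0]]]}}

```text
t: 12.48
tool_pos: [0.5024, -0.0248, 0.3359]
tcp_rot: [-3.139, -0.001, 1.709]
force: [0.8, 0.3, 0.1]
gripper_width: 0.0854
```

Emit:
{"api": "arm_command", "payload": {"deltas": [[-1,[0,-15,-11],[0.013,-0.0907,0]],[-1,[0,-15,-11],[0.013,-0.0907,0]],[-1,[0,-15,-11],[0.013,-0.0907,0]],[-1,[0,-15,-11],[0.013,-0.0907,0]],[-1,[0,-15,-11],[0.013,-0.0907,0]],[-1,[0,-15,-11],[0.013,-0.0907,0]],[-1,[0,-15,-11],[0.013,-0.0907,0]],[-1,[0,-15,-11],[0.013,-0.0907,0]],[-1,[0,0,0],[0,0,0]],[-1,[0,0,0],[0,0,0]],[-1,[0,0,0],[0,0,0]]]}}

```text
t: 13.4
tool_pos: [0.5184, -0.1127, 0.2803]
tcp_rot: [2.481, 0.017, 1.674]
force: [0.5, -0.3, 0.3]
gripper_width: 0.0857
```

Run:
```python
from h import *
from scipy.spatial.transform import Rotation as Ro
S=manip.camera('scene');T=manip.camera('top')
cv2.imwrite('pics/d1.png',np.hstack([cv2.resize(S['img'][130:330,230:430,::-1],None,fx=2,fy=2,interpolation=cv2.INTER_CUBIC),cv2.resize(T['img'][70:270,260:460,::-1],None,fx=2,fy=2,interpolation=cv2.INTER_CUBIC)]))
s=manip.state();print(s['t'],s['tool_pos'],s['tcp_rot'],s['force'],s['gripper_width'],s['joint_pos'])
R=Ro.from_euler('xyz',s['tcp_rot']).as_matrix();print(R, np.degrees(np.arccos(-R[2,2])))
m=np.array([np.cos(.142),np.sin(.142)]); th=.733
Z=np.array([np.sin(th)*m[0],np.sin(th)*m[1],-np.cos(th)]); X=np.array([-m[1],m[0],0])
G=np.stack([X,np.cross(Z,X),Z],1)
print('corr rotvec',Ro.from_matrix(G@R.T).as_rotvec())
for k in (manip.mark_of('lever_knob',S),manip.mark_of('lever_knob',T)): print([(round(r['conf'],2),np.round(r['centre'],4).tolist()) for r in k])
print('grasp',s['tool_pos']+.054*R[:,2])
```

```text
13.5 [ 0.5184358  -0.112983    0.28043571] [2.48059369 0.01771138 1.67367173] [-1.13946137  0.51492613 -0.34567349] 0.08547700991567876 [-0.35713621  0.09745737  2.06934925  0.65161184  0.44310541 -2.55642837]
[[-0.10267793  0.78408936  0.61209568]
 [ 0.99455698  0.09187962  0.04913811]
 [-0.01771045  0.61380943 -0.78925555]] 37.88400425918701
corr rotvec [ 0.02636633 -0.06930253  0.03974429]
[(0.59, [0.5902, -0.1337, 0.1591])]
[(0.58, [0.5909, -0.1285, 0.162])]
grasp [ 0.55148897 -0.11032954  0.23781591]
```

View pics/d1.png

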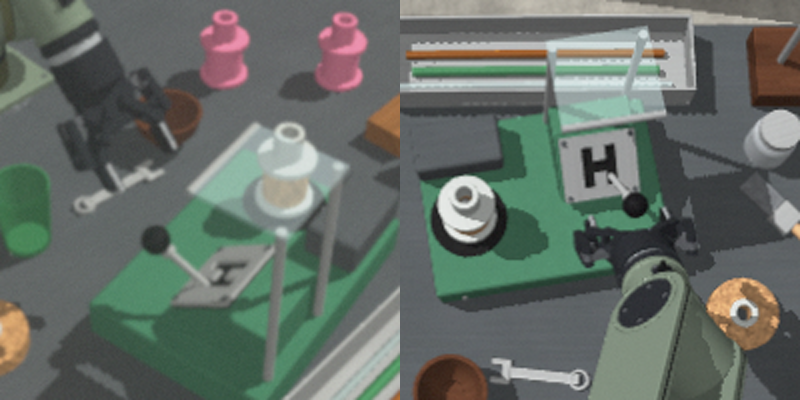

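Emit:
{"api": "arm_command", "payload": {"deltas": [[-1,[-15,0,15],[0.074,0.006,-0.0954]],[-1,[-15,0,15],[0.074,0.006,-0.0954]],[-1,[0,0,0],[0.074,0.006,-0.0954]],[-1,[0,0,0],[0.074,0.006,-0.0954]],[-1,[0,0,0],[0.074,0.006,-0.0954]],[-1,[0,0,0],[0.074,0.006,-0.0954]],[-1,[0,0,0],[0.074,0.006,-0.0954]],[-1,[0,0,0],[0.074,0.006,-0.0954]],[-1,[0,0,0],[0.074,0.006,-0.0954]],[-1,[0,0,0],[0.074,0.006,-0.0954]],[-1,[0,0,0],[0.074,0.006,-0.0954]],[-1,[0,0,0],[0.074,0.006,-0.0954]]]}}

```text
t: 14.6
tool_pos: [0.4882, -0.1134, 0.3105]
tcp_rot: [3.032, -0.652, 0.259]
force: [-0.4, -0.4, 0.3]
gripper_width: 0.0857
```

Emit:
{"api": "arm_command", "payload": {"deltas": [[-1,[0,0,0],[0.074,0.006,-0.0954]],[-1,[0,0,0],[0.074,0.006,-0.0954]],[-1,[0,0,0],[0.074,0.006,-0.0954]],[-1,[0,0,0],[0.074,0.006,-0.0954]],[-1,[0,0,0],[0.074,0.006,-0.0954]],[-1,[0,0,0],[0.074,0.006,-0.0954]],[-1,[0,0,0],[0.074,0.006,-0.0954]],[-1,[0,0,0],[0.074,0.006,-0.0954]],[-1,[0,0,0],[0.074,0.006,-0.0954]],[-1,[0,0,0],[0.074,0.006,-0.0954]],[-1,[0,0,0],[0.074,0.006,-0.0954]],[-1,[0,0,0],[0.074,0.006,-0.0954]]]}}

```text
t: 15.6
tool_pos: [0.4882, -0.1134, 0.3105]
tcp_rot: [-2.498, -0.158, -1.28]
force: [0.1, -0.3, 0.5]
gripper_width: 0.0852
```

```bash
cat > g.py <<'E'
from h import *
from scipy.spatial.transform import Rotation as Ro
def rep(th=.733,knob=None):
    s=manip.state();print(round(s['t'],2),np.round(s['tool_pos'],4),np.round(s['tcp_rot'],3),np.round(s['force'],1),round(s['gripper_width'],4),'j',np.round(s['joint_pos'],3))
    R=Ro.from_euler('xyz',s['tcp_rot']).as_matrix()
    m=np.array([np.cos(.142),np.sin(.142)])
    Z=np.array([np.sin(th)*m[0],np.sin(th)*m[1],-np.cos(th)]); X=-np.array([-m[1],m[0],0])
    G=np.stack([X,np.cross(Z,X),Z],1)
    print('corr rotvec',np.round(Ro.from_matrix(G@R.T).as_rotvec(),4),'lean',np.degrees(np.arccos(-R[2,2])))
    print('grasp',s['tool_pos']+.054*R[:,2])
    print('goal Z',Z)
    if knob is not None:
        for b in (.08,.0): print('TCP goal delta, backed',b,np.round(1000*(np.array(knob)-(.054+b)*Z-s['tool_pos']),1))
E
python3 -c "
from g import *
rep(knob=(.5915,-.1315,.1605))"
```

```text
15.6 [ 0.4882 -0.1134  0.3105] [-2.498 -0.158 -1.28 ] [ 0.1 -0.3  0.5] 0.0852 j [-0.389  0.017  2.069  0.588  0.526  0.404]
corr rotvec [ 0.1736 -0.0531 -0.1409] lean 37.82658334036498
grasp [ 0.52121596 -0.11064796  0.26780525]
goal Z [ 0.66236759  0.09469352 -0.74317044]
TCP goal delta, backed 0.08 [ 14.5 -30.8 -50.4]
TCP goal delta, backed 0.0 [  67.5  -23.2 -109.8]
```

Emit:
{"api": "arm_command", "payload": {"deltas": [[-1,[4.8,-10.3,-16.8],[0.058,-0.0177,-0.047]],[-1,[4.8,-10.3,-16.8],[0.058,-0.0177,-0.047]],[-1,[4.8,-10.3,-16.8],[0.058,-0.0177,-0.047]],[-1,[0,0,0],[0,0,0]],[-1,[0,0,0],[0,0,0]],[-1,[0,0,0],[0,0,0]]]}}

```text
t: 16.1
tool_pos: [0.5028, -0.1442, 0.2608]
tcp_rot: [-2.408, -0.005, -1.423]
force: [-0.7, -0.1, -0.1]
gripper_width: 0.0853
```

Run:
```python
from g import *
S=manip.camera('scene');T=manip.camera('top')
cv2.imwrite('pics/d2.png',np.hstack([cv2.resize(S['img'][180:310,230:360,::-1],None,fx=3,fy=3,interpolation=cv2.INTER_CUBIC),cv2.resize(T['img'][120:250,310:440,::-1],None,fx=3,fy=3,interpolation=cv2.INTER_CUBIC)]))
rep(knob=(.5915,-.1315,.1605))
```

```text
16.2 [ 0.5029 -0.144   0.2614] [-2.407 -0.006 -1.423] [0.3 0.2 0.3] 0.0852 j [-0.488  0.122  2.136  1.043  0.474  0.076]
corr rotvec [ 0.0055  0.0026 -0.0058] lean 42.09882903042116
grasp [ 0.53877902 -0.13890215  0.22133655]
goal Z [ 0.66236759  0.09469352 -0.74317044]
TCP goal delta, backed 0.08 [-0.2 -0.2 -1.3]
TCP goal delta, backed 0.0 [ 52.8   7.4 -60.8]
```

View pics/d2.png

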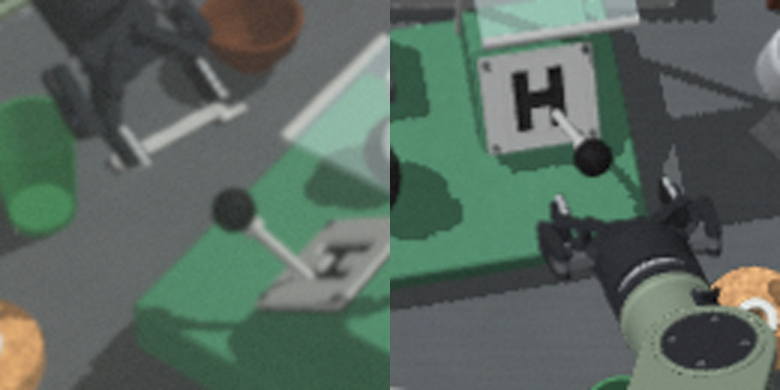

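Emit:
{"api": "arm_command", "payload": {"deltas": [[-1,[10.6,1.5,-12.2],[0,0,0]],[-1,[10.6,1.5,-12.2],[0,0,0]],[-1,[10.6,1.5,-12.2],[0,0,0]],[-1,[0,0,0],[0,0,0]]]}}

```text
t: 16.53
tool_pos: [0.5352, -0.1389, 0.2227]
tcp_rot: [-2.409, -0.003, -1.423]
force: [-0.1, 0.3, -0.5]
gripper_width: 0.0855
```

Run:
```python
from g import *
S=manip.camera('scene');T=manip.camera('top')
cv2.imwrite('pics/d3.png',np.hstack([cv2.resize(S['img'][180:280,230:330,::-1],None,fx=4,fy=4,interpolation=cv2.INTER_CUBIC),cv2.resize(T['img'][130:230,330:430,::-1],None,fx=4,fy=4,interpolation=cv2.INTER_CUBIC)]))
rep(knob=(.5915,-.1315,.1605))
```

```text
16.63 [ 0.5346 -0.1393  0.2241] [-2.408 -0.004 -1.423] [ 0.1 -0.2 -0.1] 0.0849 j [-0.441  0.217  2.135  1.224  0.404 -0.088]
corr rotvec [ 0.004   0.0013 -0.0057] lean 42.03751328856117
grasp [ 0.57034543 -0.1341278   0.18398357]
goal Z [ 0.66236759  0.09469352 -0.74317044]
TCP goal delta, backed 0.08 [-31.8  -4.9  36. ]
TCP goal delta, backed 0.0 [ 21.2   2.7 -23.5]
```

View pics/d3.png

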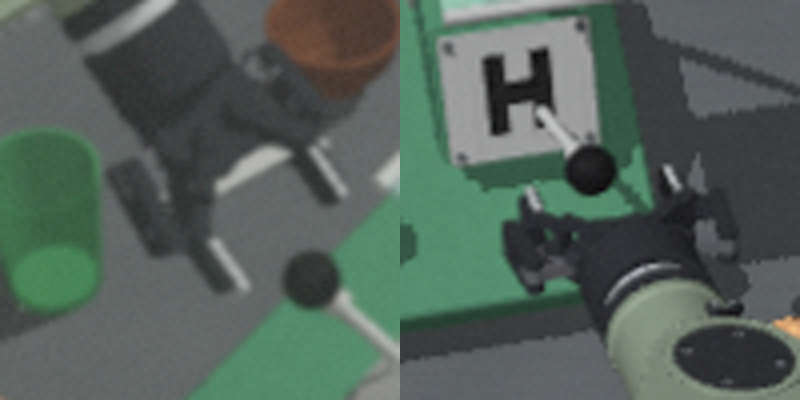

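Emit:
{"api": "arm_command", "payload": {"deltas": [[-1,[7.1,1,-7.9],[0,0,0]],[-1,[7.1,1,-7.9],[0,0,0]],[-1,[7.1,1,-7.9],[0,0,0]],[-1,[0,0,0],[0,0,0]],[-1,[0,0,0],[0,0,0]]]}}

```text
t: 17.05
tool_pos: [0.5556, -0.1368, 0.2007]
tcp_rot: [-2.407, -0.004, -1.424]
force: [0.0, 0.2, -0.0]
gripper_width: 0.0854
```

Run:
```python
from g import *
S=manip.camera('scene');T=manip.camera('top')
cv2.imwrite('pics/d4.png',np.hstack([cv2.resize(S['img'][180:280,230:330,::-1],None,fx=4,fy=4,interpolation=cv2.INTER_CUBIC),cv2.resize(T['img'][130:230,330:430,::-1],None,fx=4,fy=4,interpolation=cv2.INTER_CUBIC)]))
rep(knob=(.5915,-.1315,.1605))
```

```text
17.15 [ 0.5555 -0.1369  0.2009] [-2.407 -0.005 -1.425] [-0.6 -0.8 -0.7] 0.0851 j [-0.414  0.278  2.128  1.36   0.37  -0.213]
corr rotvec [ 0.0044  0.0022 -0.0041] lean 42.08920281867372
grasp [ 0.59132138 -0.13186242  0.16080743]
goal Z [ 0.66236759  0.09469352 -0.74317044]
TCP goal delta, backed 0.08 [-52.7  -7.2  59.2]
TCP goal delta, backed 0.0 [ 0.2  0.3 -0.2]
```

View pics/d4.png

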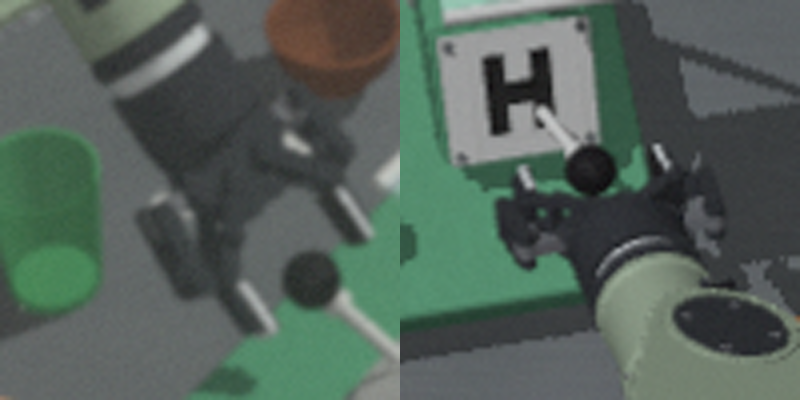

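Emit:
{"api": "arm_command", "payload": {"deltas": [[1,[0,0,0],[0,0,0]],[1,[0,0,0],[0,0,0]],[1,[0,0,0],[0,0,0]],[1,[0,0,0],[0,0,0]],[1,[0,0,0],[0,0,0]],[1,[0,0,0],[0,0,0]],[1,[0,0,0],[0,0,0]]]}}

```text
t: 17.73
tool_pos: [0.5555, -0.1372, 0.2002]
tcp_rot: [-2.408, -0.005, -1.425]
force: [-5.2, -0.8, 4.6]
gripper_width: 0.0334
```

Run:
```python
from g import *
rep(knob=(.5915,-.1315,.1605))
c,s_=np.cos(.142),np.sin(.142)
def K(f,s,piv): 
    l=.17*np.array([np.sin(f-.61)*np.cos(s),np.sin(s),np.cos(f-.61)*np.cos(s)])
    return piv+np.array([c*l[0]-s_*l[1],s_*l[0]+c*l[1],l[2]])
st=manip.state();R=Ro.from_euler('xyz',st['tcp_rot']).as_matrix();g=st['tool_pos']+.054*R[:,2]
f0=.61-np.arccos((.1605-.05)/.17/np.cos(.2)); print('fore0',f0)
piv=g-(K(f0,-.2,np.zeros(3))); piv[2]=.05; print('pivot',piv)
pts=[(f0,-.2),(f0/2,-.2),(0,-.2),(0,-.1),(0,0),(0,.1),(0,.2),(.13,.2),(.26,.2)]
prev=None
for a in pts:
    k=K(*a,piv)
    print(a,np.round(k,4),None if prev is None else np.round(1000*(k-prev),1)); prev=k
```

```text
17.73 [ 0.5555 -0.1372  0.2002] [-2.408 -0.005 -1.425] [-5.2 -0.8  4.6] 0.0334 j [-0.415  0.279  2.128  1.362  0.369 -0.214]
corr rotvec [ 0.0044  0.0014 -0.0034] lean 42.041337568403804
grasp [ 0.59132345 -0.13211397  0.16008744]
goal Z [ 0.66236759  0.09469352 -0.74317044]
TCP goal delta, backed 0.08 [-52.8  -7.   59.9]
TCP goal delta, backed 0.0 [0.2 0.6 0.4]
fore0 -0.23568301901802913
pivot [ 0.70998455 -0.08103274  0.05      ]
(np.float64(-0.23568301901802913), -0.2) [ 0.5913 -0.1321  0.1605] None
(np.float64(-0.11784150950901456), -0.2) [ 0.605  -0.1302  0.1744] [13.7  2.  13.9]
(0, -0.2) [ 0.6203 -0.128   0.1866] [15.2  2.2 12.2]
(0, -0.1) [ 0.6165 -0.1115  0.1886] [-3.8 16.4  2.1]
(0, 0) [ 0.6136 -0.0948  0.1893] [-2.9 16.7  0.7]
(0, 0.1) [ 0.6117 -0.0779  0.1886] [-1.9 16.9 -0.7]
(0, 0.2) [ 0.6107 -0.0611  0.1866] [-0.9 16.8 -2.1]
(0.13, 0.2) [ 0.629  -0.0585  0.1978] [18.3  2.6 11.2]
(0.26, 0.2) [ 0.6486 -0.0557  0.2065] [19.6  2.8  8.7]
```

The grip is 33 mm wide and the knob is pushing the tool back, so the pads hold it short of its equator. I'll open, go about 7 mm deeper and close again.

Emit:
{"api": "arm_command", "payload": {"deltas": [[-0.4,[0,0,0],[0,0,0]],[-0.4,[0,0,0],[0,0,0]],[-0.4,[0,0,0],[0,0,0]],[-0.4,[2.3,0.4,-2.6],[0,0,0]],[-0.4,[2.3,0.4,-2.6],[0,0,0]],[-0.4,[0,0,0],[0,0,0]],[1,[0,0,0],[0,0,0]],[1,[0,0,0],[0,0,0]],[1,[0,0,0],[0,0,0]],[1,[0,0,0],[0,0,0]],[1,[0,0,0],[0,0,0]]]}}

```text
t: 18.65
tool_pos: [0.5602, -0.1361, 0.1946]
tcp_rot: [-2.408, -0.004, -1.425]
force: [-1.5, -0.5, 0.7]
gripper_width: 0.0333
```

Run:
```python
from g import *
S=manip.camera('scene');T=manip.camera('top')
cv2.imwrite('pics/d5.png',np.hstack([cv2.resize(S['img'][180:280,230:330,::-1],None,fx=4,fy=4,interpolation=cv2.INTER_CUBIC),cv2.resize(T['img'][130:230,330:430,::-1],None,fx=4,fy=4,interpolation=cv2.INTER_CUBIC)]))
rep()
```

```text
18.75 [ 0.5602 -0.1361  0.1946] [-2.408 -0.004 -1.425] [-1.3 -0.3  1.1] 0.0335 j [-0.408  0.294  2.126  1.393  0.363 -0.243]
corr rotvec [ 0.0037  0.0007 -0.004 ] lean 42.00972470106
grasp [ 0.59595359 -0.13096818  0.15444887]
goal Z [ 0.66236759  0.09469352 -0.74317044]
```

View pics/d5.png

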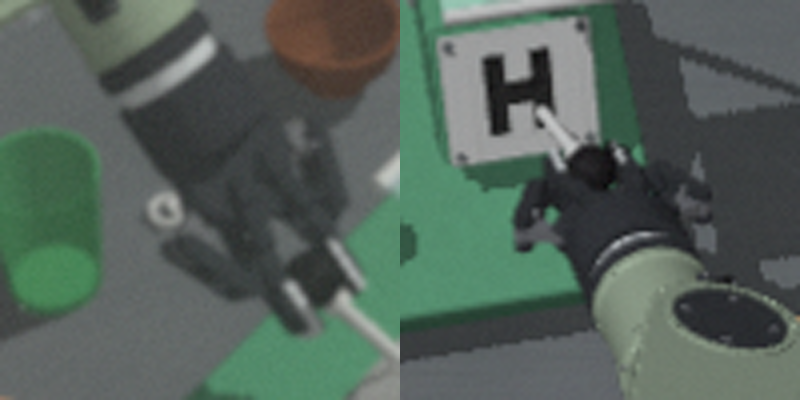

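Emit:
{"api": "arm_command", "payload": {"deltas": [[1,[3.4,0.5,3.5],[0,0,0]],[1,[3.4,0.5,3.5],[0,0,0]],[1,[3.4,0.5,3.5],[0,0,0]],[1,[3.4,0.5,3.5],[0,0,0]],[1,[3.8,0.5,3.1],[0,0,0]],[1,[3.8,0.5,3.1],[0,0,0]],[1,[3.8,0.5,3.1],[0,0,0]],[1,[3.8,0.5,3.1],[0,0,0]],[1,[0,0,0],[0,0,0]],[1,[0,0,0],[0,0,0]]]}}

```text
t: 19.58
tool_pos: [0.5888, -0.1319, 0.2202]
tcp_rot: [-2.41, -0.003, -1.424]
force: [0.5, 0.2, -3.3]
gripper_width: 0.0338
```

Run:
```python
from g import *
S=manip.camera('scene');T=manip.camera('top')
cv2.imwrite('pics/d6.png',np.hstack([cv2.resize(S['img'][180:280,250:350,::-1],None,fx=4,fy=4,interpolation=cv2.INTER_CUBIC),cv2.resize(T['img'][110:210,330:430,::-1],None,fx=4,fy=4,interpolation=cv2.INTER_CUBIC)]))
rep()
for k in (manip.mark_of('lever_knob',S),manip.mark_of('lever_knob',T)): print([(round(r['conf'],2),np.round(r['centre'],4).tolist()) for r in k])
```

```text
19.68 [ 0.5888 -0.1319  0.2202] [-2.41  -0.003 -1.424] [ 0.8 -0.3 -4.5] 0.0335 j [-0.375  0.287  2.041  1.167  0.368  0.024]
corr rotvec [ 0.0034 -0.0004 -0.0044] lean 41.945821203343606
grasp [ 0.62447865 -0.12675596  0.18008493]
goal Z [ 0.66236759  0.09469352 -0.74317044]
[(0.74, [0.6159, -0.1311, 0.184])]
[(0.64, [0.6173, -0.1257, 0.1862])]
```

View pics/d6.png

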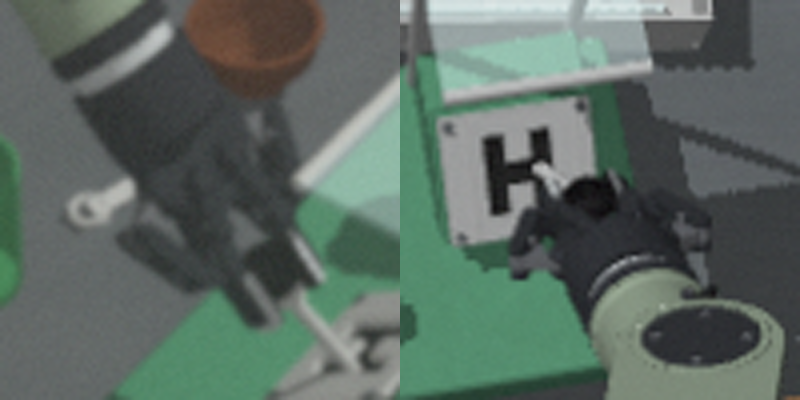

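Emit:
{"api": "arm_command", "payload": {"deltas": [[1,[2,0.3,0.8],[0,0,0]],[1,[-0.9,4.1,0.5],[0,0,0]],[1,[-0.9,4.1,0.5],[0,0,0]],[1,[-0.9,4.1,0.5],[0,0,0]],[1,[-0.9,4.1,0.5],[0,0,0]],[1,[0,0,0],[0,0,0]]]}}

```text
t: 20.28
tool_pos: [0.5877, -0.1162, 0.2246]
tcp_rot: [-2.407, -0.006, -1.428]
force: [-3.4, -5.0, -0.7]
gripper_width: 0.0338
```

Emit:
{"api": "arm_command", "payload": {"deltas": [[1,[-0.8,4.2,0.2],[0,0,0]],[1,[-0.8,4.2,0.2],[0,0,0]],[1,[-0.8,4.2,0.2],[0,0,0]],[1,[-0.8,4.2,0.2],[0,0,0]],[1,[0,0,0],[0,0,0]]]}}

```text
t: 20.7
tool_pos: [0.585, -0.099, 0.2261]
tcp_rot: [-2.405, -0.005, -1.427]
force: [-4.1, -2.3, 3.1]
gripper_width: 0.0336
```

Emit:
{"api": "arm_command", "payload": {"deltas": [[1,[-0.5,4.2,-0.2],[0,0,0]],[1,[-0.5,4.2,-0.2],[0,0,0]],[1,[-0.5,4.2,-0.2],[0,0,0]],[1,[-0.5,4.2,-0.2],[0,0,0]],[1,[0,0,0],[0,0,0]]]}}

```text
t: 21.12
tool_pos: [0.5833, -0.0828, 0.2256]
tcp_rot: [-2.405, -0.007, -1.428]
force: [-0.7, -6.2, 1.6]
gripper_width: 0.0333
```

Emit:
{"api": "arm_command", "payload": {"deltas": [[1,[-0.3,4.2,-0.5],[0,0,0]],[1,[-0.3,4.2,-0.5],[0,0,0]],[1,[-0.3,4.2,-0.5],[0,0,0]],[1,[-0.2,4.2,-0.5],[0,0,0]],[1,[0,1,0],[0,0,0]],[1,[0,0,0],[0,0,0]]]}}

```text
t: 21.62
tool_pos: [0.5824, -0.0655, 0.2234]
tcp_rot: [-2.405, -0.008, -1.428]
force: [-0.7, -6.6, 1.3]
gripper_width: 0.0332
```

Run:
```python
from g import *
S=manip.camera('scene');T=manip.camera('top')
cv2.imwrite('pics/d7.png',np.hstack([cv2.resize(S['img'][180:280,260:360,::-1],None,fx=4,fy=4,interpolation=cv2.INTER_CUBIC),cv2.resize(T['img'][110:210,310:410,::-1],None,fx=4,fy=4,interpolation=cv2.INTER_CUBIC)]))
rep()
for k in (manip.mark_of('lever_knob',S),manip.mark_of('lever_knob',T)): print([(round(r['conf'],2),np.round(r['centre'],4).tolist()) for r in k])
```

```text
21.72 [ 0.5824 -0.0656  0.2234] [-2.405 -0.008 -1.428] [-0.8 -6.9  1.9] 0.0339 j [-0.233  0.249  2.092  1.196  0.262  0.098]
corr rotvec [ 0.0072  0.0048 -0.0005] lean 42.212505730759915
grasp [ 0.61832143 -0.06074487  0.18336868]
goal Z [ 0.66236759  0.09469352 -0.74317044]
[(0.42, [0.6092, -0.0656, 0.1879])]
[(0.49, [0.6109, -0.0634, 0.1867])]
```

View pics/d7.png

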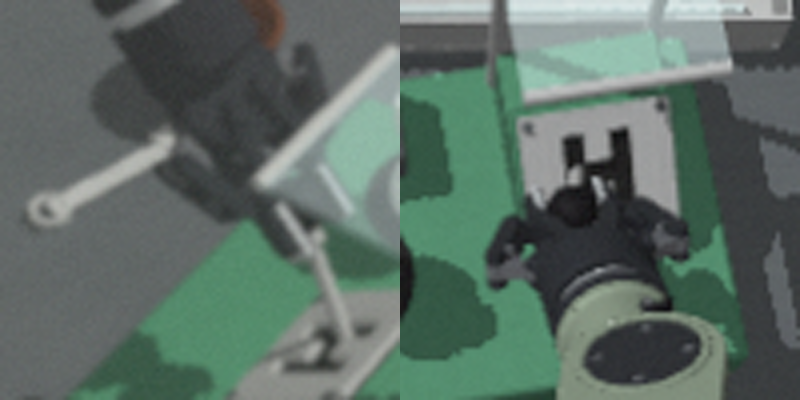

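Emit:
{"api": "arm_command", "payload": {"deltas": [[1,[0,1.5,-0.2],[0,0,0]],[1,[0,1.5,-0.2],[0,0,0]],[1,[0,0,0],[0,0,0]],[1,[0,0,0],[0,0,0]]]}}

```text
t: 22.15
tool_pos: [0.5824, -0.0638, 0.2231]
tcp_rot: [-2.404, -0.01, -1.431]
force: [-3.2, -9.1, 2.3]
gripper_width: 0.0334
```

Emit:
{"api": "arm_command", "payload": {"deltas": [[1,[3.7,0.5,2.2],[0,0,0]],[1,[3.7,0.5,2.2],[0,0,0]],[1,[3.7,0.5,2.2],[0,0,0]],[1,[0,0,0],[0,0,0]]]}}

```text
t: 22.48
tool_pos: [0.5935, -0.061, 0.2303]
tcp_rot: [-2.404, -0.007, -1.428]
force: [-3.9, -6.7, 6.4]
gripper_width: 0.0333
```

Emit:
{"api": "arm_command", "payload": {"deltas": [[1,[3.7,0.5,2.2],[0,0,0]],[1,[3.7,0.5,2.2],[0,0,0]],[1,[0,0,0],[0,0,0]]]}}

```text
t: 22.73
tool_pos: [0.6004, -0.0594, 0.2336]
tcp_rot: [-2.406, -0.006, -1.426]
force: [-0.3, -5.1, 1.2]
gripper_width: 0.0336
```

Emit:
{"api": "arm_command", "payload": {"deltas": [[1,[3.9,0.5,1.8],[0,0,0]],[1,[3.9,0.5,1.8],[0,0,0]],[1,[3.9,0.5,1.7],[0,0,0]],[1,[0,0,0],[0,0,0]]]}}

```text
t: 23.07
tool_pos: [0.6121, -0.0576, 0.2387]
tcp_rot: [-2.406, -0.005, -1.426]
force: [0.6, -5.8, 1.0]
gripper_width: 0.0332
```

Run:
```python
from g import *
S=manip.camera('scene');T=manip.camera('top')
cv2.imwrite('pics/d8.png',np.hstack([cv2.resize(S['img'][160:260,270:370,::-1],None,fx=4,fy=4,interpolation=cv2.INTER_CUBIC),cv2.resize(T['img'][100:200,310:410,::-1],None,fx=4,fy=4,interpolation=cv2.INTER_CUBIC)]))
rep()
for k in (manip.mark_of('lever_knob',S),manip.mark_of('lever_knob',T)): print([(round(r['conf'],2),np.round(r['centre'],4).tolist()) for r in k])
```

```text
23.17 [ 0.6121 -0.0576  0.2387] [-2.406 -0.005 -1.426] [ 0.3 -6.9 -0.5] 0.0335 j [-0.203  0.266  2.013  0.977  0.275  0.346]
corr rotvec [ 0.0044  0.003  -0.003 ] lean 42.13320725407891
grasp [ 0.64795029 -0.05255357  0.19862106]
goal Z [ 0.66236759  0.09469352 -0.74317044]
[]
[(0.51, [0.6384, -0.0569, 0.2035]), (0.18, [0.7317, -0.3694, -0.003])]
```

View pics/d8.png

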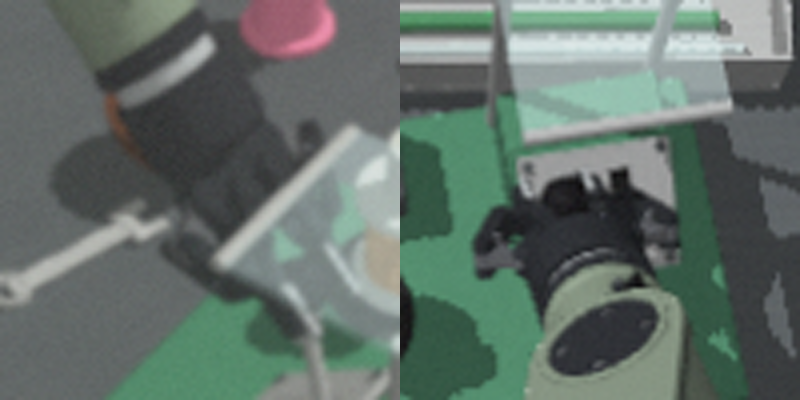

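Emit:
{"api": "arm_command", "payload": {"deltas": [[1,[3.9,0.5,1.7],[0,0,0]],[1,[3.9,0.5,1.6],[0,0,0]],[1,[0,0,0],[0,0,0]]]}}

```text
t: 23.52
tool_pos: [0.6196, -0.0566, 0.2415]
tcp_rot: [-2.407, -0.004, -1.426]
force: [-0.3, -6.1, -0.4]
gripper_width: 0.0335
```

Emit:
{"api": "arm_command", "payload": {"deltas": [[1,[2,0.3,0.8],[0,0,0]],[1,[0,0,0],[0,0,0]]]}}

```text
t: 23.68
tool_pos: [0.62, -0.0563, 0.2415]
tcp_rot: [-2.409, -0.004, -1.426]
force: [-9.4, -7.2, 2.8]
gripper_width: 0.0335
```

Emit:
{"api": "arm_command", "payload": {"deltas": [[1,[2,0.3,0.8],[0,0,0]],[1,[0,0,0],[0,0,0]]]}}

```text
t: 23.85
tool_pos: [0.6205, -0.0559, 0.2416]
tcp_rot: [-2.412, -0.003, -1.425]
force: [-18.6, -9.6, 5.1]
gripper_width: 0.0335
```

Forward stop reached: force rises to 18 N with no further movement, after the expected 38 mm of travel. I'll ease off, release and back out along the tool axis.

Emit:
{"api": "arm_command", "payload": {"deltas": [[1,[-2.2,-1,-0.8],[0,0,0]],[1,[0,0,0],[0,0,0]],[-1,[0,0,0],[0,0,0]],[-1,[0,0,0],[0,0,0]],[-1,[0,0,0],[0,0,0]],[-1,[0,0,0],[0,0,0]],[-1,[0,0,0],[0,0,0]],[-1,[0,0,0],[0,0,0]]]}}

```text
t: 24.52
tool_pos: [0.6211, -0.056, 0.2419]
tcp_rot: [-2.408, -0.003, -1.424]
force: [0.8, 1.1, -0.5]
gripper_width: 0.0857
```

Emit:
{"api": "arm_command", "payload": {"deltas": [[-1,[-6.6,-0.9,7.4],[0,0,0]],[-1,[-9.9,-1.4,11.1],[0,0,0]],[-1,[-9.9,-1.4,11.1],[0,0,0]],[-1,[-13.2,-1.9,14.9],[0,0,0]],[-1,[-13.2,-1.9,14.9],[0,0,0]],[-1,[-25,0,10],[0,0,0]],[-1,[-25,0,10],[0,0,0]],[-1,[-25,0,10],[0,0,0]],[-1,[0,0,0],[0,0,0]],[-1,[0,0,0],[0,0,0]]]}}

```text
t: 25.35
tool_pos: [0.4926, -0.0638, 0.3322]
tcp_rot: [-2.406, -0.005, -1.425]
force: [0.2, 0.7, -0.4]
gripper_width: 0.0855
```

Run:
```python
from g import *
S=manip.camera('scene');T=manip.camera('top')
cv2.imwrite('pics/e1.png',np.hstack([cv2.resize(S['img'][150:330,240:440,::-1],None,fx=2,fy=2,interpolation=cv2.INTER_CUBIC),cv2.resize(T['img'][70:250,240:440,::-1],None,fx=2,fy=2,interpolation=cv2.INTER_CUBIC)]))
save(T,'e2')
rep()
for t in ('lever_knob','drum_mid'):
  for p in (S,T): print(t,[(round(r['conf'],2),np.round(r['centre'],4).tolist()) for r in manip.mark_of(t,p)])
def k(u): return u
for p in (S,T): print('pred knob px end',proj(p,[.6486,-.0557,.2065]))
```

```text
25.45 [ 0.4937 -0.0639  0.3312] [-2.408 -0.004 -1.425] [ 0.2  0.1 -0.5] 0.0857 j [-0.291 -0.024  2.084  0.649  0.483  0.642]
corr rotvec [ 0.0036  0.0012 -0.004 ] lean 42.03661119041847
grasp [ 0.52946026 -0.05877298  0.29113041]
goal Z [ 0.66236759  0.09469352 -0.74317044]
lever_knob [(0.58, [0.6488, -0.0594, 0.2077])]
lever_knob [(0.6, [0.6464, -0.0557, 0.2044])]
drum_mid [(0.84, [0.4406, 0.4448, 0.0621]), (0.82, [0.2935, 0.3132, 0.0568]), (0.67, [0.5966, 0.102, 0.131]), (0.36, [0.6016, 0.4022, 0.001])]
drum_mid [(0.9, [0.6014, 0.1037, 0.1305]), (0.81, [0.4381, 0.446, 0.056]), (0.56, [0.2957, 0.3155, 0.0587])]
pred knob px end [347.90277102 230.68529088]
pred knob px end [350.60571971 147.28842393]
```

View pics/e1.png

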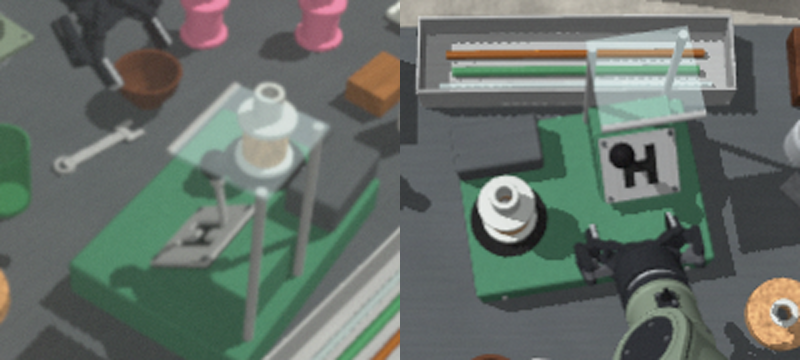

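View pics/e2.png

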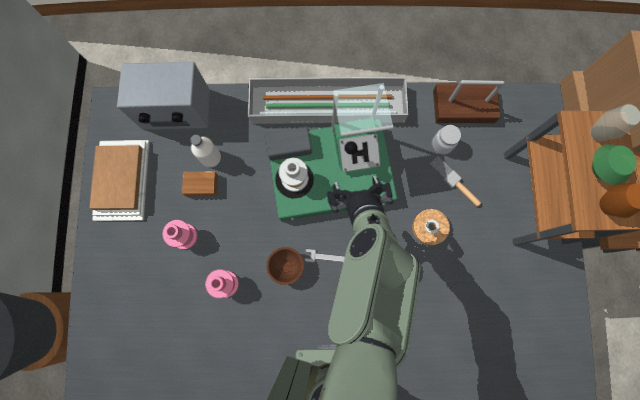

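The knob is at (0.648,−0.057,0.206), where the lever geometry puts the left-forward end. The drum's mid-point is at z≈0.131, which is seated. The bystanders in view haven't moved and the gripper is clear, so I'm handing in.

```bash
python3 -c "
from h import *
S=manip.camera('scene')
print([(round(r['conf'],2),np.round(r['centre'],3).tolist()) for r in manip.mark_of('vase',S)][:2])
print(manip.job_done())"
```

```text
[(0.68, [0.353, -0.16, -0.002]), (0.48, [0.638, -0.008, 0.003])]
the job is handed in; nothing more can be done
None
```

The drum is on the spindle and fully down, the lever is at the forward end of the left-hand slot, and the job is handed in at about 25.5 s of the 54 s.

- **Drum:** I took the white and cork drum by its hub, hub up, and lowered it over the spindle with no side contact felt. It met the shoulder at TCP z = 0.2287 m (expected 0.2286 m). After release its mid-point measured about 0.131 m, against 0.130 m for fully seated.
- **Lever:** I moved it only after the drum was on. It went to neutral, across to the left-hand slot, then forward until it hit the end stop, where the force rose to 18 N with no further travel. After I let go, the cameras put the knob at (0.648, -0.057, 0.206); the predicted end point is (0.649, -0.056, 0.207).
- **Last checks:** The gripper is open and clear of everything, and the force reading is about zero. The vase measured within about 6 mm of where it started. I checked the other visible bystanders only by eye, and they looked unmoved.
- **Corrected along the way:** My first tool orientation ran the last joint to its range limit, so I turned the gripper half round. The first grip on the knob was too shallow, so I took it again about 7 mm deeper.
- **Did not fully agree:** The two cameras differed by a few mm on the spindle position, so I used the average. The insertion itself showed that was close enough.

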